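# Refit the sampler's drive hub and vial carousel

## Robot

A 6-joint arm with a two-finger parallel gripper is mounted at the origin on the work surface. World frame = base frame: x ahead of the robot, y to its left, z up, the work surface at z = 0. Lengths are in m, angles in rad, forces in N, time in s.
With the tool pointing down it reaches from about 0.35 to 0.925 m from the base axis. Payload 6.4 kg.
Tool frame: the origin (TCP) lies on the centre line of the jaws, within the pads' length; the fingertips stand bot.nose_length ahead of it and the grasp point (between the pads) lies 8 mm behind it (bot.nose_length is the distance from the TCP to the fingertips, in m); y points along the fingers, x is the direction in which the jaws open and shut, and the axes are right-handed (so a half turn about y gives the same grasp; the last joint's range is limited). The gripper opens to 94 mm and grips with 3 to 60 N. Pads are 16 mm wide; open, the fingers measure 119 mm over their backs; the gripper's body (75 mm by 177 mm) begins 78 mm behind the grasp point.
Start: joints at [0.972, 0.245, 1.558, -0, 1.339, -0.174], TCP at [0.268, 0.592, 0.195] pointing down, gripper open.
Joint ranges: [-3.13, 3.13], [-1.02, 2.26], [0.13, 2.54], [-0.95, 4.09], [0.21, 2.88], [-2.74, 2.74]. Speed limits (rad/s): [2.57, 2.57, 3.14, 3.14, 3.14, 3.14].

## Interface

Orientations are given as a unit quaternion [w, x, y, z].
In Python, from rig import bot, viewer gives the robot as it stands. The module is installed in compiled form; this text tells all that it offers.
- The arm moves only by the tool step_arm, never from a script. Its argument "series" is a list of rows, each a list of 7 numbers: the shift along the world's x, y, z in m, then the turn, a rotation vector about the world's x, y, z in rad, then the opening, from 0 (shut) to 1 (fully open). A call has 1 to 8 rows; each row is the pose to reach, as a shift and turn from the pose commanded when the call began; what a row does not reach only later rows make up. A row lasts 1/12 s, in which the tool goes at most 41.7 mm and 7.16 degrees, less where a joint would pass 70% of its speed; a pose out of reach is approached as far as the arm can. A call with a gripper value outside its range is refused whole. The fingers move at their own pace and stop on an object; "grip_force" is the grip in N (left out, the last holds). Time passes only in rows, so rows that repeat a pose let the fingers close. It gives the time, the measured TCP pose, the force and the opening at its end, in the units of the state.
- bot.sense(): the state, without advancing time (a new reading comes with each control period).
- viewer.camera(name): name is "side" or "top" or "wrist"; returns (picture, depth): 384x512x3 uint8, red, green, blue; 384x512 float32, m along the optical axis (not along the pixel's ray), 0 where there is no reading.
- viewer.get_calibration(name): a dict with "fovy" (degrees; the focal length in pixels is half the picture's height over the tangent of half this angle, whatever the lens; pixels are square), "cx", "cy" (the principal point, pixels), "rvec" (rotation vector, rad) and "tvec" (3), from world to camera coordinates, as OpenCV has them. Camera axes: x right, y down, z forward; pixel columns grow to the right and rows downward; lengths in m; the calibration is good to about 2 mm. A picture is of the moment at which its call begins: read the wrist's pose just before it. get_calibration takes no time and is no camera call; for the wrist camera it gives the pose at the moment of the call.
- bot.job_done(): hands the job in, once; it reports no verdict.
The state is a dict: "t": time; "joint_pos": joint angles; "qvel": joint speeds; "tau": joint torques, N m; "eef_pos": TCP position; "ee_rot": TCP orientation; "wrist_force": force on the tool from outside, world axes, zero at the start; "torque": the same for the moment, N m; "grip_width": finger opening in m.
Only numpy, scipy, OpenCV 4.12 (cv2) and the standard library are available. Lean on these libraries where they do the work, as an engineer would, in place of code of your own. Each camera call takes 0.05 s, during which the arm holds its last target. There are 200 camera calls.

## Task

Put the sampler back together: set the aluminium flanged hub flange-down over the brass spigot of the drive unit and turn it, pressing lightly, until one of its four notches drops over the red drive pin and the flange sits fully home on the steel face. Then set the vial carousel on top of the hub, over the hub's own brass spigot, fully down and level, and let go of it. Only then push the red lock button on the carousel all the way down to lock it and back away; do not drop the parts, and leave the other things on the bench where they are.

Things in the scene. Friction and masses are not known exactly. Their poses are not given: they have to be found in the camera images.
- drive: drive unit: cream box 170 x 160 x 40 mm fixed to the bench; place and yaw differ each time. Origin: centre of its underside, z up. On it turns a steel spindle (face, brass spigot, red pin in one piece) about the vertical axis, against a stiff drive: it holds still up to about 0.7 Nm, so it stays put while the hub is turned on the pin with a light push (10 N or less)
- spindle_face (a point): centre of the spindle's level steel face, 120 mm in diameter, 55 mm above the bench. Here rises the brass spigot, 36 mm in diameter, 18 mm high, top rim chamfered 3 mm. 42 mm from the axis stands the red drive pin, 7 mm in diameter, 9 mm high, chamfered 2 mm; in which direction it stands differs each time and is not reported (the yaw of drive and point says nothing of it)
- hub: loose aluminium (grey) flanged hub, 0.33 to 0.6 kg, flange down on the bench. Origin: centre of the underside, z up. Flange 110 mm in diameter, 10 mm thick, with four notches open to the rim, 13 mm wide, from 36 mm off the axis outwards, towards the hub's +x, +y, -x, -y. Boss to grip by: 50 mm in diameter, 10 to 50 mm up. Home: origin at spindle_face
- hub_bore (a point): centre of the mouth of the hub's blind bore, in its underside (same point as the hub's origin): 38.4 mm in diameter, 26 mm deep; it goes over the drive's spigot. Any of the four notches may take the drive pin, which then has 3 mm of play to each side. With a flange lobe on the pin instead, the hub stays 9 mm high or leans away from the pin (about 0.09 rad, this point about 5 mm high)
- hub_shoulder (a point): on the hub's axis, at the flat top of the boss, 50 mm above the hub's underside: the face on which the carousel sits. From it a brass spigot 32 mm in diameter rises 12 mm, its top rim chamfered 3 mm
- carousel: loose grey vial carousel, 0.3 to 0.5 kg, standing on the bench. Origin: centre of its underside, z up. Black foot 80 mm in diameter up to 14 mm, grey disc 150 mm in diameter from 14 to 36 mm, white round knob 40 mm in diameter from 36 to 70 mm to grip by. Bore in the underside 34.4 mm in diameter, 14 mm deep, for the hub's brass spigot; any yaw. Home: origin at hub_shoulder
- lock_button (a joint): travel of the red push-lock in the carousel's knob, in m: 0 = up (at the start), 0.008 = fully pressed down, locked. It slides down along the carousel's axis against about 6 N of friction and stays where it is left
- button_top (a point): centre of the top of the red lock button (28 mm in diameter); 82 mm above the carousel's underside when up, 74 mm when locked
- solvent: bystander: brown bottle 66 mm in diameter, 150 mm high; origin at the centre of its underside
- beaker: bystander: glass cup 72 mm in diameter, 85 mm high; origin at the centre of its underside
- septa_box: bystander: white carton 100 x 70 x 35 mm; origin at the centre of its underside
- spanner: bystander: spanner 170 mm long, lying flat, along its x; origin on its underside
- old_flange: bystander: dark steel flange 76 mm in diameter, 22 mm high; origin at the centre of its underside
- wash_jar: bystander: white jar with a blue cap, 60 mm in diameter, 90 mm high; origin at the centre of its underside
- vial_rack: bystander: blue vial rack 100 x 160 x 42 mm; origin at the centre of its underside
There are look-alikes about, which are no part of the job. What is shaped like the hub but green or pink is not meant.

How it is judged:
On the way, in this order (a step that is already met when the one before it is completed fails the run):
1. the hub is fully home on the steel face of the drive, over its spigot and drive pin (z of hub in the frame of spindle_face below 0.0025 m and horizontal distance between hub and spindle_face below 0.003 m and angle between hub's own z axis and vertical below 0.03 rad), for 0.2 s.
2. the carousel is fully home on the hub and let go of, its lock button still up (z of carousel in the frame of hub_shoulder below 0.0025 m and horizontal distance between carousel and hub_shoulder below 0.003 m and angle between carousel's own z axis and vertical below 0.03 rad and contact force between the fingers and carousel below 0.1 N and value of joint lock_button below 0.003 m), for 0.2 s.
At the end, for the whole second after the job is handed in: the hub lies fully home on the drive's steel face (underside within 2.5 mm of it in height and 3 mm of its axis, tilted less than 0.03 rad), the carousel fully home on the hub's shoulder (same tolerances), the lock button pressed down at least 6.5 mm of its 8, and both parts at rest (all of step 1 and z of carousel in the frame of hub_shoulder between -0.0025 and 0.0025 m and horizontal distance between carousel and hub_shoulder below 0.003 m and angle between carousel's own z axis and vertical below 0.03 rad and z of hub in the frame of spindle_face above -0.0025 m and value of joint lock_button above 0.0065 m and linear speed of each of carousel, hub below 0.02 m/s); the robot touches nothing.
It fails at once if the hub or the carousel is dropped (falls out of the fingers faster than 0.7 m/s) ((linear speed of hub above 0.7 m/s and contact force between the fingers and hub below 0.05 N) or (linear speed of carousel above 0.7 m/s and contact force between the fingers and carousel below 0.05 N)).
It fails at once if a bystander is pushed more than 30 mm from its place (distance of any of solvent, beaker, septa_box, spanner, old_flange, wash_jar, vial_rack from where it was at the start of the episode above 0.03 m).
It also fails if it takes over 72 s, if anything falls off the work surface, if the arm or the gripper's body presses on something with over 40 N, if the wrist force passes 120 N, or if a joint passes its speed limit or range.

## Working session

There is one attempt and no reset: what is moved stays moved. The work goes in short steps, Python scripts to look and compute and a tool call to move; the robot and the scene stay as the last step left them, time stands still between calls to the robot, and variables do not carry over. Pictures are saved under pics/ and viewed, about 8 in all and at most 12, crops included, and the job is handed in when it is done.

Besides the shell and the picture viewer there is one more tool, called after "Call:" by a JSON object that holds its "fn" and its "kwargs". step_arm: Moves the arm, as the interface text tells. Its arguments: {"type":"object","properties":{"series":{"type":"array"},"grip_force":{"type":"number"}},"required":["series"]}

```bash
mkdir -p pics
cat > h.py <<'E'
import numpy as np, cv2
from rig import bot, viewer
def look(n):
    c=viewer.get_calibration(n); im,d=viewer.camera(n)
    return im,d,c
def cam(c):
    R,_=cv2.Rodrigues(np.array(c['rvec'],float)); t=np.array(c['tvec'],float).ravel()
    f=192/np.tan(np.radians(c['fovy'])/2); return R,t,f
def cloud(d,c):
    R,t,f=cam(c); v,u=np.indices(d.shape)
    P=np.stack([(u-c['cx'])/f*d,(v-c['cy'])/f*d,d],-1)
    W=(P-t)@R; W[d<=0]=np.nan; return W
def plane(u,v,z,c):
    R,t,f=cam(c); r=R.T@np.array([(u-c['cx'])/f,(v-c['cy'])/f,1]); o=-R.T@t
    return o+r*(z-o[2])/r[2]
def save(n,im): cv2.imwrite('pics/'+n+'.png',cv2.cvtColor(im,cv2.COLOR_RGB2BGR))
E
python3 - <<'E'
from h import *
s=bot.sense(); print(s['eef_pos'],s['ee_rot'],s['t'],bot.nose_length,s['wrist_force'],s['grip_width'])
ims=[]
for n in('top','side'):
    im,d,c=look(n); ims.append(im); np.savez(n+'.npz',im=im,d=d,**{k:np.array(v) for k,v in c.items()}); print(n,c)
save('ts',cv2.resize(np.hstack(ims),(800,300)))
save('t1',cv2.resize(ims[0],(800,600),interpolation=cv2.INTER_CUBIC))
E
```

```text
[0.26753412 0.59170701 0.19348165] [-0.59389071  0.59443273  0.3827575  -0.38397949] 0.0 0.011 [ 0.40196884 -0.35924907  0.20471747] 0.09409603102810099
top {'fovy': 57.00862055445131, 'cx': 253.40338691401683, 'cy': 190.1550691899561, 'rvec': array([ 2.19401995, -2.15337938,  0.04276354]), 'tvec': array([0.00758494, 0.58377718, 1.15315116])}
side {'fovy': 54.435275536886486, 'cx': 256.84360984544713, 'cy': 193.67754956883041, 'rvec': array([ 2.45757096, -0.24356171,  0.10574185]), 'tvec': array([-0.58192749,  0.12486512,  1.25613924])}
```

View pics/t1.png

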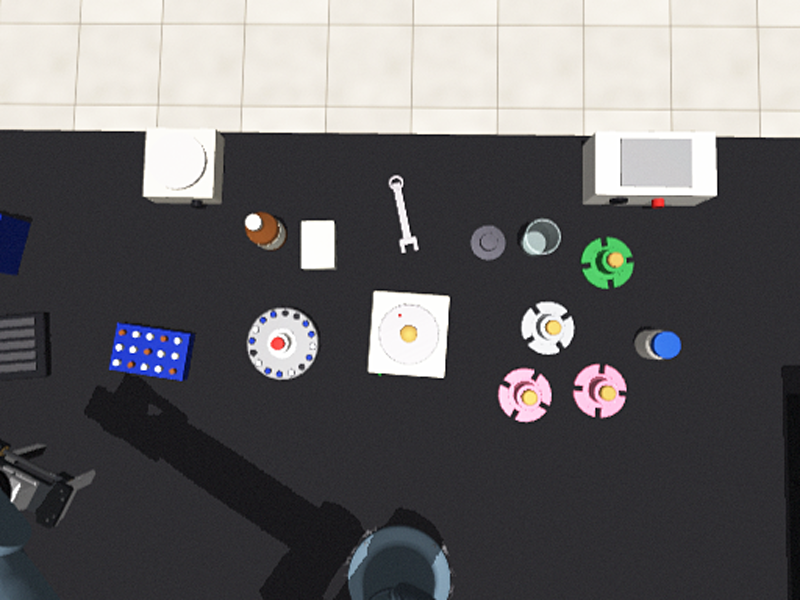

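View pics/ts.png

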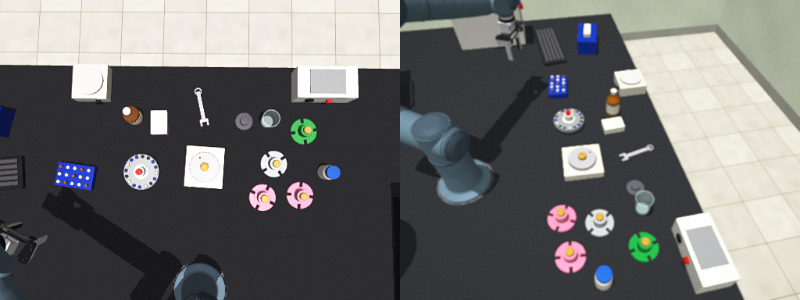

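The top view (800x600) shows the grey hub at (548,328). Its look-alikes are green at (607,263) and pink at (525,395) and (600,391). The drive spigot is at (409,334), with a red dot that is probably the pin at (400,315). The carousel is at (283,343). I choose the grey one and measure.

Run:
```python
from h import *
z=np.load('top.npz'); c={k:z[k] for k in('fovy','cx','cy','rvec','tvec')}; im,d=z['im'],z['d']
W=cloud(d,c); hsv=cv2.cvtColor(im,cv2.COLOR_RGB2HSV)
print('cam',-cam(c)[0].T@cam(c)[1])
def near(u,v,r): 
    V,U=np.indices(d.shape); return (U-u/1.5625)**2+(V-v/1.5625)**2<(r/1.5625)**2
def circ(name,m):
    k,l,st,_=cv2.connectedComponentsWithStats(m.astype(np.uint8)); 
    i=1+st[1:,4].argmax(); P=W[l==i]; cs,_=cv2.findContours((l==i).astype(np.uint8),0,1)
    (a,b),r=cv2.minEnclosingCircle(max(cs,key=len)); zz=np.nanmedian(P[:,2]); print(name,st[i,4],'px',a,b,r,'z',zz,plane(a,b,zz,c), 'r mm',r*1000*d[int(b),int(a)]/cam(c)[2])
Z=W[...,2]
hub=near(548,328,45)
circ('flange',hub&(Z>.004)&(Z<.016)&(hsv[...,2]>100))
yel=(hsv[...,0]>12)&(hsv[...,0]<32)&(hsv[...,1]>110)
circ('hubspigot',hub&yel)
circ('hubboss',hub&(Z>.04))
dr=near(409,334,60)
circ('face',near(409,334,34)&(Z>.05)&(Z<.06))
circ('drspigot',dr&yel)
red=((hsv[...,0]<8)|(hsv[...,0]>172))&(hsv[...,1]>120)
circ('pin',dr&red)
ca=near(283,343,45)
circ('disc',ca&(Z>.028)&(Z<.042)); circ('knob',ca&(Z>.06)); circ('button',ca&red)
for n,u,v in(('solv',262,228),('beaker',540,237),('jar',658,345),('box',318,245),('rack',152,352),('oldfl',488,242),('sp',403,215)):
    print(n,W[int(v/1.5625),int(u/1.5625)])
```

```text
cam [ 0.50520501 -0.01478503  1.18960507]
flange 563 px 350.1849365234375 209.55023193359375 16.886472702026367 z 0.009979672674901212 [ 0.52558343 -0.30274487  0.00997967] r mm 53.47488230141257
hubspigot 72 px 353.5 209.0 4.924529075622559 z 0.061237086395448254 [ 0.52663746 -0.30064419  0.06123709] r mm 15.586572753966008
hubboss 200 px 353.0 210.0 8.062357902526855 z 0.05250948113942258 [ 0.5235883  -0.30127519  0.05250948] r mm 25.478134002330645
face 968 px 261.08880615234375 213.78070068359375 18.80289077758789 z 0.05518453782788574 [ 0.50582262 -0.00860075  0.05518454] r mm 59.383462987750015
drspigot 89 px 261.1153869628906 213.11538696289062 5.235671520233154 z 0.07319141910437589 [ 0.50790542 -0.00874467  0.07319142] r mm 16.53534543566346
pin 3 px 255.5 201.5 0.7072067856788635 z 0.06380288107271456 [0.54449264 0.00985477 0.06380288] r mm 2.252221988318741
disc 1484 px 180.58346557617188 219.76022338867188 22.98949432373047 z 0.036419740567532485 [0.48116921 0.25430193 0.03641974] r mm 72.12277167362343
knob 130 px 178.0 219.6875 6.430314540863037 z 0.07443867157594593 [0.48202599 0.25365681 0.07443867] r mm 20.184544224204927
button 54 px 177.125 219.5 4.155292510986328 z 0.08208366563691523 [0.48271626 0.25460184 0.08208367] r mm 13.016105348357392
solv [0.70795825 0.27948752 0.13820433]
beaker [ 0.72106048 -0.28539334  0.00939938]
jar [ 0.49636738 -0.50017739  0.08616949]
box [0.69227417 0.1865332  0.03818838]
rack [0.45815632 0.53372555 0.02881444]
oldfl [ 0.70805515 -0.17449326  0.01645527]
sp [0.76547927 0.01025811 0.00492777]
```

Run:
```python
from h import *
from scipy.spatial.transform import Rotation as R
q=bot.sense()['ee_rot']; print(R.from_quat(np.r_[q[1:],q[0]]).as_matrix().round(3))
c=viewer.get_calibration('wrist'); r,t,f=cam(c); print(-r.T@t, r.round(2), f)
```

```text
[[ 0.412 -0.001 -0.911]
 [ 0.911 -0.001  0.412]
 [-0.002 -1.     0.   ]]
[0.20771454 0.61889907 0.38234174] [[ 0.41  0.91 -0.  ]
 [ 0.89 -0.4   0.23]
 [ 0.21 -0.1  -0.97]] 287.2979933116561
```

Call:
{"fn": "step_arm", "kwargs": {"series": [[0.012,-0.04,0.002,0,0,0,1],[0.023,-0.08,0.005,0,0,0,1],[0.034,-0.12,0.01,0,0,0,1],[0.046,-0.16,0.015,0,0,0,1],[0.057,-0.2,0.02,0,0,0,1],[0.069,-0.239,0.025,0,0,0,1],[0.08,-0.279,0.03,0,0,0,1],[0.091,-0.319,0.03,0,0,0,1]]}}

```text
t: 0.77
eef_pos: [0.3591, 0.2717, 0.2253]
ee_rot: [-0.594, 0.594, 0.384, -0.383]
wrist_force: [1.2, -0.4, -0.6]
grip_width: 0.0941
```

Call:
{"fn": "step_arm", "kwargs": {"series": [[0.011,-0.04,0,0,0,0,1],[0.023,-0.08,0,0,0,0,1],[0.034,-0.12,0,0,0,0,1],[0.046,-0.16,0,0,0,0,1],[0.057,-0.2,0,0,0,0,1],[0.069,-0.239,0,0,0,0,1],[0.08,-0.279,0,0,0,0,1],[0.092,-0.319,0,0,0,0,1]]}}

```text
t: 1.43
eef_pos: [0.4506, -0.0477, 0.2244]
ee_rot: [0.594, -0.594, -0.383, 0.383]
wrist_force: [0.4, 0.6, 0.8]
grip_width: 0.0941
```

Call:
{"fn": "step_arm", "kwargs": {"series": [[0.011,-0.038,-0.01,0,0,0,1],[0.022,-0.076,-0.02,0,0,0,1],[0.034,-0.114,-0.03,0,0,0,1],[0.045,-0.152,-0.03,0,0,0,1],[0.056,-0.19,-0.03,0,0,0,1],[0.067,-0.228,-0.03,0,0,0,1],[0.075,-0.255,-0.03,0,0,0,1],[0.075,-0.255,-0.03,0,0,0,1]]}}

```text
t: 2.1
eef_pos: [0.526, -0.3051, 0.1937]
ee_rot: [-0.595, 0.595, 0.382, -0.382]
wrist_force: [-0.3, -0.7, -0.7]
grip_width: 0.0941
```

```bash
cat > hub.py <<'E'
from h import *
def hubmeas(name,z0=0.0,guess=(.525,-.302)):
    im,d,c=look('wrist'); W=cloud(d,c); hsv=cv2.cvtColor(im,cv2.COLOR_RGB2HSV)
    save(name,im); Z=W[...,2]-z0; g=np.array(guess)
    rr=np.hypot(W[...,0]-g[0],W[...,1]-g[1])
    yel=(hsv[...,0]>12)&(hsv[...,0]<32)&(hsv[...,1]>110)&(rr<.04)
    cs,_=cv2.findContours(yel.astype(np.uint8),0,1); (a,b),r=cv2.minEnclosingCircle(max(cs,key=len))
    P=plane(a,b,z0+.060,c); print('spigot px',a,b,r,P,'zmed',np.nanmedian(Z[yel]))
    fl=(rr<.065)&(Z>.006)&(Z<.014)&(hsv[...,1]<70)
    Q=W[fl]; cs,_=cv2.findContours(fl.astype(np.uint8),0,1); k=max(cs,key=cv2.contourArea)
    (a,b),r=cv2.minEnclosingCircle(k)
    pts=np.array([plane(u,v,z0+.010,c)[:2] for u,v in k[:,0]])
    (x,y),R=cv2.minEnclosingCircle(pts.astype(np.float32)); print('flange',x,y,R)
    th=np.degrees(np.arctan2(Q[:,1]-y,Q[:,0]-x)); ra=np.hypot(Q[:,0]-x,Q[:,1]-y)
    h,_=np.histogram(th[(ra>.042)&(ra<.052)],bins=180,range=(-180,180))
    print(h)
    low=np.where(h<0.35*np.median(h))[0]*2-179.0
    ph=np.degrees(np.angle(np.exp(4j*np.radians(low)).sum()))/4
    print('notch deg',low,'phase mod90',ph)
    return im
E
python3 - <<'E'
from hub import *
s=bot.sense(); print(s['eef_pos'],s['joint_pos'],s['wrist_force'])
hubmeas('w1')
E
```

```text
[ 0.52597713 -0.30511499  0.1937357 ] [-7.11504719e-01  1.49310343e-01  1.66979093e+00 -8.46049373e-04
  1.32227395e+00 -1.85303092e+00] [-0.28069196 -0.65816835 -0.71890328]
spigot px 272.5 342.0 41.51214599609375 [ 0.72769636 -0.37588334  0.06      ] zmed 0.3275091141876322
flange 0.5264249444007874 -0.304297536611557 0.0548088401556015
[ 9 11 10 11  9 10  9 10  9 11  8 10 10  3  0  0  0  0  0  0  1  9  9 10
 10 10  9  9  9 11 10  8  8 13 11  7  9 10 10  9  8  9  9  9  8  9 10  7
  9 10  7 10 10  9  9  6 10  9  3  0  0  0  0  0  0  1  8  7  9  9  8  8
  9  7  8 11  9  7  5 10 10  7  7 10  8  8  8  7  8  8 10  8  8  8  9  8
  8  9  7  9 10  8  9  2  0  0  0  0  0  0  1  8 10  9  9  7 10  8  7 13
  8  8  9 11  9  7 11  9 11  8  9 10  8 11  8 11 10  9 12  8 10  9 11  8
 10 11 10  8  2  0  0  0  0  0  0  2  9  9 10 11  9 10 11  9 11  8  8 16
  8  9 11 10 10 10 10 11  9 11 10 10]
notch deg [-153. -151. -149. -147. -145. -143. -141. -139.  -63.  -61.  -59.  -57.
  -55.  -53.  -51.  -49.   27.   29.   31.   33.   35.   37.   39.   41.
  117.  119.  121.  123.  125.  127.  129.  131.] phase mod90 34.0
```

View pics/w1.png

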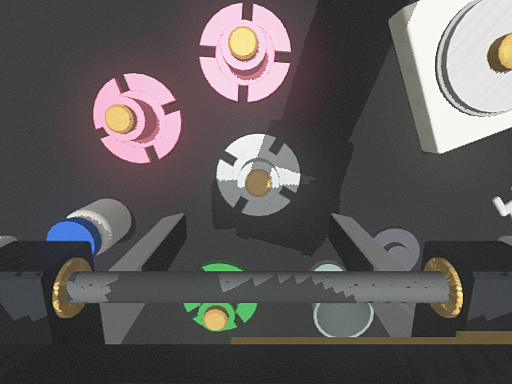

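The close crop shows the grey hub at (258,168), between pink (245,50), pink (137,118) and green (220,300), so the choice holds. The TCP is within 1 mm of its axis and the notches lie at 34° mod 90. I descend and grip.

Call:
{"fn": "step_arm", "kwargs": {"series": [[0,0,-0.035,0,0,0,1],[0,0,-0.07,0,0,0,1],[0,0,-0.105,0,0,0,1],[0,0,-0.135,0,0,0,1],[0,0,-0.155,0,0,0,1],[0,0,-0.164,0,0,0,1],[0,0,-0.164,0,0,0,1]]}}

```text
t: 2.73
eef_pos: [0.5242, -0.2982, 0.0281]
ee_rot: [0.596, -0.592, -0.383, 0.384]
wrist_force: [-1.1, 0.6, 0.1]
grip_width: 0.0941
```

Call:
{"fn": "step_arm", "kwargs": {"series": [[0,0,0,0,0,0,0],[0,0,0,0,0,0,0],[0,0,0,0,0,0,0],[0,0,0,0,0,0,0],[0,0,0,0,0,0,0],[0,0,0,0,0,0,0]], "grip_force": 25}}

```text
t: 3.23
eef_pos: [0.5262, -0.3009, 0.0312]
ee_rot: [-0.594, 0.595, 0.383, -0.383]
wrist_force: [0.6, -0.9, 0.3]
grip_width: 0.0574
```

Call:
{"fn": "step_arm", "kwargs": {"series": [[0,0,0,0,0,0,0],[0,0,0,0,0,0,0],[0,0,0,0,0,0,0],[0,0,0,0,0,0,0]]}}

```text
t: 3.57
eef_pos: [0.526, -0.3014, 0.0311]
ee_rot: [-0.594, 0.595, 0.383, -0.384]
wrist_force: [-1.9, -2.4, 2.4]
grip_width: 0.0491
```

Call:
{"fn": "step_arm", "kwargs": {"series": [[0,0,0.01,0,0,0,0],[0,0,0.03,0,0,0,0],[0,0,0.06,0,0,0,0],[0,0,0.09,0,0,0,0],[0,0,0.12,0,0,0,0],[0,0,0.12,0,0,0,0]]}}

```text
t: 4.07
eef_pos: [0.5288, -0.3022, 0.1572]
ee_rot: [-0.591, 0.597, 0.385, -0.382]
wrist_force: [1.5, -1.0, -2.1]
grip_width: 0.0494
```

Run:
```python
from h import *
for i in range(5):
    s=bot.sense(); print(s['eef_pos'],s['ee_rot'],s['wrist_force'],s['grip_width'],s['qvel'].round(3) if hasattr(s['qvel'],'round') else s['qvel']); look('wrist')
im,d,c=look('wrist'); save('w2',im)
```

```text
[ 0.52883337 -0.30217623  0.15719722] [-0.59075321  0.59744196  0.38487983 -0.38202259] [ 1.51301693 -1.01131876 -2.06365001] 0.04939185114113232 [-0.003  0.054  0.051 -0.002 -0.088  0.   ]
[ 0.5276108  -0.30131121  0.15377222] [-0.59214561  0.59610157  0.38437749 -0.38246626] [ 0.09570325 -1.07133968 -4.42968716] 0.04924946156980493 [-0.004  0.054  0.071 -0.007 -0.007  0.002]
[ 0.52596521 -0.30010587  0.15066853] [-0.59408223  0.59419033  0.38369219 -0.3831246 ] [-1.00856424  0.28245616 -5.3917019 ] 0.048732555108453764 [-0.003  0.039  0.051 -0.003  0.006 -0.001]
[ 0.52489762 -0.29936986  0.14866307] [ 0.5953458  -0.59294914 -0.38323003  0.38354849] [ 0.01519133  0.21589363 -4.10421078] 0.0491294068623105 [-0.001  0.025  0.028 -0.003  0.001  0.001]
[ 0.52441861 -0.29906662  0.14764584] [ 0.59596455 -0.59235848 -0.38299392  0.38373604] [-0.39690536 -0.75168124 -5.5219508 ] 0.04917296593765061 [ 0.     0.012  0.007 -0.003 -0.     0.002]
```

Call:
{"fn": "step_arm", "kwargs": {"series": [[-0.007,0.034,0,0,0,0,0],[-0.015,0.07,0,0,0,0,0],[-0.023,0.107,0,0,0,0,0],[-0.03,0.14,0,0,0,0,0],[-0.036,0.171,0,0,0,0,0],[-0.036,0.171,0,0,0,0,0],[-0.036,0.171,0,0,0,0,0],[-0.036,0.171,0,0,0,0,0]]}}

```text
t: 5.03
eef_pos: [0.4895, -0.1296, 0.1497]
ee_rot: [0.594, -0.594, -0.383, 0.384]
wrist_force: [-0.6, -0.9, -4.0]
grip_width: 0.0492
```

```bash
cat > drv.py <<'E'
from h import *
def drv(name,ctr=(.507,-.0085)):
    for _ in range(3): look('wrist')
    s=bot.sense(); print('tcp',s['eef_pos'],s['ee_rot'],s['wrist_force'])
    im,d,c=look('wrist'); save(name,im); W=cloud(d,c); hsv=cv2.cvtColor(im,cv2.COLOR_RGB2HSV)
    V,U=np.indices(d.shape); Z=W[...,2]; rr=np.hypot(W[...,0]-ctr[0],W[...,1]-ctr[1])
    def fit(m,z,n):
        cs,_=cv2.findContours(m.astype(np.uint8),0,1)
        if not cs: print(n,'none'); return
        k=max(cs,key=cv2.contourArea); p=np.array([plane(u,v,z,c)[:2] for u,v in k[:,0]],np.float32)
        (x,y),r=cv2.minEnclosingCircle(p); print(n,x,y,'r',r,'n',int(m.sum()),'zmed',np.nanmedian(Z[m]),'px',k[:,0].mean(0)); return x,y
    A=fit((rr<.058+.01)&(abs(Z-.055)<.004)|(rr<.03)&(Z>.05)&(Z<.08),.055,'face')
    yel=(hsv[...,0]>10)&(hsv[...,0]<32)&(hsv[...,1]>110)&(rr<.03)
    fit(yel&(Z>.07),.073,'spigot')
    red=((hsv[...,0]<8)|(hsv[...,0]>172))&(hsv[...,1]>90)&(rr<.056)&(rr>.03)
    B=fit(red&(Z>.06),.064,'pin')
    m=red
    if m.any(): q=np.nanmean(W[red],0); print('red mean',q)
    if A and B: print('ang',np.degrees(np.arctan2(B[1]-A[1],B[0]-A[0])),np.hypot(B[1]-A[1],B[0]-A[0]))
E
python3 - <<'E'
from drv import *
drv('w3')
E
```

```text
tcp [ 0.48990162 -0.13052063  0.15022401] [ 0.59457179 -0.59427534 -0.38283027  0.38309555] [ 0.33807206 -0.04561424 -3.2392455 ]
face 0.5074025988578796 -0.011892285197973251 r 0.05991256982088089 n 11247 zmed 0.053700740484881576 px [374.65294118 155.13823529]
spigot 0.5068857073783875 -0.012688405811786652 r 0.016916194930672646 n 686 zmed 0.07142603758516577 px [380.26056338 160.51408451]
pin 0.5445020198822021 0.007486963178962469 r 0.002907371846958995 n 35 zmed 0.06191298063283225 px [407.38888889 185.94444444]
red mean [0.54487805 0.0063238  0.06039767]
ang 27.580759862922662 0.04185597099572424
```

View pics/w3.png

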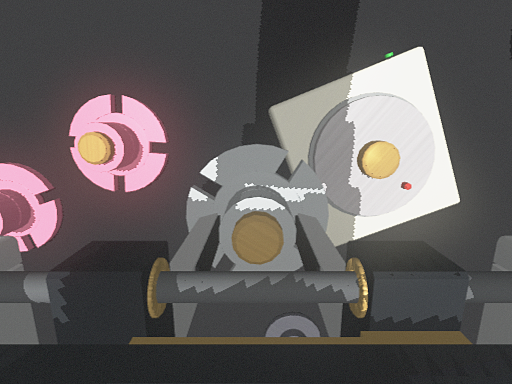

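The image shows the hub in the jaws (spigot at 257,238) and the drive with spigot (380,160) and red pin (407,186), 41.9 mm from the axis at 27.6°. Next I measure the held hub in the same camera, so the offset is relative.

```bash
cat > held.py <<'E'
from h import *
def held():
    s=bot.sense(); p=np.array(s['eef_pos']); im,d,c=look('wrist'); W=cloud(d,c); hsv=cv2.cvtColor(im,cv2.COLOR_RGB2HSV)
    rr=np.hypot(W[...,0]-p[0],W[...,1]-p[1]); Z=W[...,2]
    yel=(hsv[...,0]>8)&(hsv[...,0]<32)&(hsv[...,1]>90)&(rr<.03)&(abs(Z-p[2]-.03)<.012)
    zt=np.nanmedian(Z[yel]); cs,_=cv2.findContours(yel.astype(np.uint8),0,1); k=max(cs,key=cv2.contourArea)
    q=np.array([plane(u,v,zt,c)[:2] for u,v in k[:,0]],np.float32); (x,y),r=cv2.minEnclosingCircle(q)
    print('tcp',p,'hub top z',zt,'centre',x,y,'r',r,'rel',x-p[0],y-p[1])
    fl=(rr<.065)&(abs(Z-(zt-.052))<.004); Q=W[fl]
    th=np.degrees(np.arctan2(Q[:,1]-y,Q[:,0]-x)); ra=np.hypot(Q[:,0]-x,Q[:,1]-y)
    h,_=np.histogram(th[(ra>.04)&(ra<.052)],bins=120,range=(-180,180)); print(h)
    print('flange plane tilt',np.linalg.lstsq(np.c_[Q[:,:2]-[x,y],np.ones(len(Q))],Q[:,2],rcond=None)[0])
E
python3 - <<'E'
from held import *
held()
E
```

```text
tcp [ 0.48992085 -0.13049295  0.15029873] hub top z 0.17939425716248872 centre 0.48994573950767517 -0.13118880987167358 r 0.016424715518951416 rel 2.4888623621099892e-05 -0.0006958616323523015
[53 52 55 51 53 53 52 51 50 26  0  0  0  0 23 52 49 50 48 45 46 44 47 32
 20 11  2  0  0  0  0  0  0  0  0  2 12 30 38 14  0  0  0  0 15 20 14  9
  7  6  3  1  3  3  4  7  9 14 19 21 24 25 30 31 34 35 30 16  0  0  0  0
  0  0  0  0  0  1 11 17 33 47 48 51 48 45 51 49 48 52 47 50 49 54 46 52
 53 50  7  0  0  0  0 38 53 51 52 55 53 53 54 49 57 52 55 54 53 54 53 53]
flange plane tilt [ 0.01447124 -0.0094077   0.12760671]
```

Call:
{"fn": "step_arm", "kwargs": {"series": [[0.005,0.035,0,0,0,-0.04,0],[0.01,0.07,0,0,0,-0.08,0],[0.014,0.1,0,0,0,-0.122,0],[0.0172,0.119,-0.01,0,0,-0.122,0],[0.0172,0.119,-0.03,0,0,-0.122,0],[0.0172,0.119,-0.038,0,0,-0.122,0],[0.0172,0.119,-0.038,0,0,-0.122,0],[0.0172,0.119,-0.038,0,0,-0.122,0]]}}

```text
t: 5.95
eef_pos: [0.5068, -0.0112, 0.1123]
ee_rot: [0.617, -0.616, -0.346, 0.346]
wrist_force: [0.2, -0.7, -3.5]
grip_width: 0.0489
```

Call:
{"fn": "step_arm", "kwargs": {"series": [[0,0,-0.004,0,0,0,0],[0,0,-0.008,0,0,0,0],[0,0,-0.012,0,0,0,0],[0,0,-0.014,0,0,0,0],[0,0,-0.014,0,0,0,0],[0,0,-0.014,0,0,0,0]]}}

```text
t: 6.45
eef_pos: [0.5066, -0.0105, 0.0982]
ee_rot: [0.617, -0.616, -0.346, 0.347]
wrist_force: [-0.8, 0.6, -4.5]
grip_width: 0.0489
```

Call:
{"fn": "step_arm", "kwargs": {"series": [[0,0,-0.003,0,0,0,0],[0,0,-0.006,0,0,0,0],[0,0,-0.008,0,0,0,0],[0,0,-0.008,0,0,0,0]]}}

```text
t: 6.78
eef_pos: [0.5066, -0.0105, 0.0899]
ee_rot: [0.617, -0.616, -0.346, 0.347]
wrist_force: [0.0, 2.3, -4.5]
grip_width: 0.0492
```

Below pin-top height with no vertical force, so the notch is over the pin.

Call:
{"fn": "step_arm", "kwargs": {"series": [[0,0,-0.002,0,0,0,0],[0,0,-0.004,0,0,0,0],[0,0,-0.005,0,0,0,0],[0,0,-0.005,0,0,0,0],[0,0,-0.005,0,0,0,0]]}}

```text
t: 7.2
eef_pos: [0.5068, -0.0105, 0.0862]
ee_rot: [0.617, -0.616, -0.346, 0.347]
wrist_force: [-5.0, 1.8, 2.7]
grip_width: 0.0494
```

Call:
{"fn": "step_arm", "kwargs": {"series": [[0,0,-0.0005,0,0,0,0],[0,0,-0.0005,0,0,0,0.3],[0,0,-0.0005,0,0,0,0.7],[0,0,-0.0005,0,0,0,1],[0,0,-0.0005,0,0,0,1],[0,0,-0.0005,0,0,0,1],[0,0,-0.0005,0,0,0,1],[0,0,-0.0005,0,0,0,1]]}}

```text
t: 7.87
eef_pos: [0.5072, -0.0107, 0.0851]
ee_rot: [-0.616, 0.617, 0.347, -0.346]
wrist_force: [0.3, 0.6, 0.5]
grip_width: 0.086
```

Call:
{"fn": "step_arm", "kwargs": {"series": [[0,0,0.02,0,0,0,1],[0,0,0.05,0,0,0,1],[0,0,0.085,0,0,0,1],[0,0,0.12,0,0,0,1],[0,0,0.15,0,0,0,1],[0,0,0.15,0,0,0,1],[0,0,0.15,0,0,0,1]]}}

```text
t: 8.45
eef_pos: [0.5082, -0.0109, 0.2371]
ee_rot: [-0.615, 0.618, 0.348, -0.345]
wrist_force: [0.3, 0.1, -1.0]
grip_width: 0.0941
```

Run:
```python
from h import *
for _ in range(3): look('wrist')
print(bot.sense()['eef_pos'])
im,d,c=look('wrist'); W=cloud(d,c); Z=W[...,2]; im2=im.copy(); save('w4',im)
x0,y0=.5068,-.0118
rr=np.hypot(W[...,0]-x0,W[...,1]-y0)
def pl(n,m):
    Q=W[m]; a=np.linalg.lstsq(np.c_[Q[:,:2]-[x0,y0],np.ones(len(Q))],Q[:,2],rcond=None)[0]; print(n,len(Q),'tilt',a[:2],'z',a[2])
pl('flange',(rr<.053)&(rr>.03)&(Z>.058)&(Z<.078))
pl('drivebox',(rr>.066)&(abs(Z-.04)<.006))
hsv=cv2.cvtColor(im,cv2.COLOR_RGB2HSV)
yel=(hsv[...,0]>8)&(hsv[...,0]<32)&(hsv[...,1]>90)&(rr<.03)
cs,_=cv2.findContours(yel.astype(np.uint8),0,1);k=max(cs,key=cv2.contourArea)
print('z',np.nanmedian(Z[yel]),cv2.minEnclosingCircle(np.array([plane(u,v,.117,c)[:2] for u,v in k[:,0]],np.float32)))
```

```text
[ 0.50601475 -0.01037547  0.23306898]
flange 2933 tilt [2.96790152e-04 8.03731361e-05] z 0.06350910579326811
drivebox 16108 tilt [ 0.00024659 -0.01021311] z 0.038188875560753975
z 0.36607684036595434 ((0.6977863311767578, -0.07509718090295792), 0.0775793194770813)
```

View pics/w4.png

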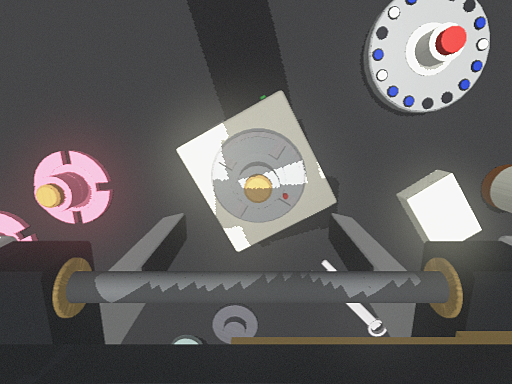

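Picture 5: the hub lies flat on the drive at (258,175) with the red pin inside a notch at (285,196). Flange tilt is below 0.001 rad and its height reads 65 mm after the camera bias, so it is home. Next is the carousel at (450,40).

Call:
{"fn": "step_arm", "kwargs": {"series": [[-0.003,0.035,0,0,0,0,1],[-0.006,0.072,0,0,0,0,1],[-0.01,0.11,0,0,0,0,1],[-0.014,0.15,0,0,0,0,1],[-0.018,0.19,0,0,0,0,1],[-0.021,0.228,0,0,0,0,1],[-0.024,0.262,0,0,0,0,1],[-0.024,0.262,0,0,0,0,1]]}}

```text
t: 9.32
eef_pos: [0.481, 0.2559, 0.2332]
ee_rot: [0.616, -0.615, -0.347, 0.349]
wrist_force: [-0.3, 0.3, 0.4]
grip_width: 0.0941
```

```bash
cat > car.py <<'E'
from h import *
def car(g,z0,btn=.082):
    for _ in range(4): look('wrist')
    s=bot.sense(); print('tcp',s['eef_pos'])
    im,d,c=look('wrist'); W=cloud(d,c); Z=W[...,2]-z0; hsv=cv2.cvtColor(im,cv2.COLOR_RGB2HSV)
    rr=np.hypot(W[...,0]-g[0],W[...,1]-g[1])
    def fit(m,z,n):
        cs,_=cv2.findContours(m.astype(np.uint8),0,1); k=max(cs,key=cv2.contourArea)
        print(n,cv2.minEnclosingCircle(np.array([plane(u,v,z0+z,c)[:2] for u,v in k[:,0]],np.float32)),'z',np.nanmedian(Z[m]),int(m.sum()),'px',k[:,0].mean(0))
    m=(rr<.085)&(Z>.028)&(Z<.045); fit(m|((rr<.03)&(Z>.028)&(Z<.09)),.036,'disc')
    m=(rr<.072)&(rr>.03)&(abs(Z-.034)<.008); Q=W[m]; print('tilt,z',np.linalg.lstsq(np.c_[Q[:,:2]-g,np.ones(len(Q))],Q[:,2],rcond=None)[0])
    red=((hsv[...,0]<8)|(hsv[...,0]>172))&(hsv[...,1]>110)&(rr<.04)&(Z>.06)&(Z<.1)
    fit(red,btn,'button')
    return im
E
python3 - <<'E'
from car import *
car((.482,.252),0)
E
```

```text
tcp [0.4827446  0.25052102 0.23392636]
disc ((0.48253411054611206, 0.254016637802124), 0.07421581447124481) z 0.03490075042527481 9183 px [259.86601307 170.09150327]
tilt,z [-0.00011811  0.00072609  0.03480411]
button ((0.4821115732192993, 0.25363689661026), 0.013497401960194111) z 0.08041567955756895 211 px [259.75229358 178.4587156 ]
```

Call:
{"fn": "step_arm", "kwargs": {"series": [[0,0.003,-0.035,0,0,0,1],[0,0.003,-0.07,0,0,0,1],[0,0.003,-0.105,0,0,0,1],[0,0.003,-0.14,0,0,0,1],[0,0.003,-0.165,0,0,0,1],[0,0.003,-0.181,0,0,0,1],[0,0.003,-0.181,0,0,0,1],[0,0.003,-0.181,0,0,0,1]]}}

```text
t: 10.23
eef_pos: [0.4829, 0.2532, 0.0536]
ee_rot: [0.617, -0.617, -0.345, 0.346]
wrist_force: [0.5, -0.6, 0.6]
grip_width: 0.0941
```

Call:
{"fn": "step_arm", "kwargs": {"series": [[0,0,0,0,0,0,0],[0,0,0,0,0,0,0],[0,0,0,0,0,0,0],[0,0,0,0,0,0,0],[0,0,0,0,0,0,0],[0,0,0,0,0,0,0],[0,0,0,0,0,0,0],[0,0,0,0,0,0,0]], "grip_force": 30}}

```text
t: 10.9
eef_pos: [0.483, 0.2544, 0.0541]
ee_rot: [-0.616, 0.616, 0.346, -0.346]
wrist_force: [-0.4, 0.3, -1.4]
grip_width: 0.0438
```

Call:
{"fn": "step_arm", "kwargs": {"series": [[0,0,0,0,0,0,0],[0,0,0,0,0,0,0],[0,0,0,0,0,0,0],[0,0,0,0,0,0,0]]}}

```text
t: 11.23
eef_pos: [0.4829, 0.2543, 0.054]
ee_rot: [-0.616, 0.616, 0.346, -0.347]
wrist_force: [-0.2, -0.7, 2.4]
grip_width: 0.0389
```

Call:
{"fn": "step_arm", "kwargs": {"series": [[0,0,0.01,0,0,0,0],[0,0,0.03,0,0,0,0],[0,0,0.06,0,0,0,0],[0,0,0.09,0,0,0,0],[0,0,0.12,0,0,0,0],[0,0,0.15,0,0,0,0],[0,0,0.16,0,0,0,0],[0,0,0.16,0,0,0,0]]}}

```text
t: 11.9
eef_pos: [0.4847, 0.255, 0.2172]
ee_rot: [-0.616, 0.617, 0.349, -0.344]
wrist_force: [0.4, -0.5, -3.8]
grip_width: 0.0384
```

Call:
{"fn": "step_arm", "kwargs": {"series": [[0.003,-0.035,0,0,0,0,0],[0.006,-0.07,0,0,0,0,0],[0.009,-0.105,0,0,0,0,0],[0.012,-0.14,0,0,0,0,0],[0.014,-0.165,0,0,0,0,0],[0.014,-0.165,0,0,0,0,0],[0.014,-0.165,0,0,0,0,0]]}}

```text
t: 12.48
eef_pos: [0.4957, 0.0885, 0.2113]
ee_rot: [0.618, -0.616, -0.344, 0.347]
wrist_force: [0.8, 0.4, -4.5]
grip_width: 0.0385
```

Run:
```python
from car import *
p=bot.sense()['eef_pos']
im=car(np.array(p[:2]),p[2]-.054); save('w5',im); s=bot.sense(); print(s['wrist_force'],s['grip_width'],s['ee_rot'])
```

```text
tcp [0.49640483 0.09037177 0.21298643]
disc ((0.4952986538410187, 0.09141860902309418), 0.07414106279611588) z 0.036827053283508424 22564 px [257.62446043 203.58992806]
tilt,z [-0.01223706  0.015344    0.19349613]
button ((0.49478214979171753, 0.09017561376094818), 0.014955015853047371) z 0.08192144086717251 1525 px [256.93975904 230.18072289]
[ 0.74429123  0.27594032 -3.746169  ] 0.03855702971924412 [ 0.61645124 -0.61586751 -0.3465698   0.34725273]
```

View pics/w5.png

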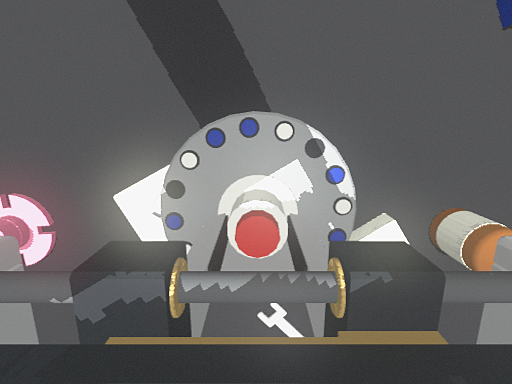

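Call:
{"fn": "step_arm", "kwargs": {"series": [[0.004,-0.034,0,0,0,0,0],[0.008,-0.07,0,0,0,0,0],[0.0118,-0.1015,0,0,0,0,0],[0.0118,-0.1015,-0.012,0,0,0,0],[0.0118,-0.1015,-0.025,0,0,0,0],[0.0118,-0.1015,-0.036,0,0,0,0],[0.0118,-0.1015,-0.036,0,0,0,0],[0.0118,-0.1015,-0.036,0,0,0,0]]}}

```text
t: 13.4
eef_pos: [0.5082, -0.0111, 0.1771]
ee_rot: [0.617, -0.616, -0.346, 0.347]
wrist_force: [-0.3, 0.0, -3.6]
grip_width: 0.0386
```

Call:
{"fn": "step_arm", "kwargs": {"series": [[0,0,-0.003,0,0,0,0],[0,0,-0.006,0,0,0,0],[0,0,-0.009,0,0,0,0],[0,0,-0.009,0,0,0,0],[0,0,-0.009,0,0,0,0]]}}

```text
t: 13.82
eef_pos: [0.5088, -0.012, 0.169]
ee_rot: [0.616, -0.616, -0.346, 0.347]
wrist_force: [0.5, 0.8, -3.7]
grip_width: 0.0387
```

Call:
{"fn": "step_arm", "kwargs": {"series": [[0,0,-0.002,0,0,0,0],[0,0,-0.004,0,0,0,0],[0,0,-0.005,0,0,0,0],[0,0,-0.005,0,0,0,0]]}}

```text
t: 14.15
eef_pos: [0.5086, -0.0121, 0.1637]
ee_rot: [0.617, -0.616, -0.346, 0.347]
wrist_force: [-0.6, -0.5, -3.3]
grip_width: 0.0387
```

Call:
{"fn": "step_arm", "kwargs": {"series": [[0,0,-0.002,0,0,0,0],[0,0,-0.004,0,0,0,0],[0,0,-0.005,0,0,0,0],[0,0,-0.005,0,0,0,0]]}}

```text
t: 14.48
eef_pos: [0.5092, -0.0122, 0.1599]
ee_rot: [-0.616, 0.617, 0.347, -0.346]
wrist_force: [-1.5, 0.4, 0.7]
grip_width: 0.0385
```

Call:
{"fn": "step_arm", "kwargs": {"series": [[0,0,-0.001,0,0,0,0],[0,0,-0.0015,0,0,0,0],[0,0,-0.0015,0,0,0,0],[0,0,-0.0015,0,0,0,0]]}}

```text
t: 14.82
eef_pos: [0.5098, -0.0123, 0.1599]
ee_rot: [-0.616, 0.617, 0.347, -0.346]
wrist_force: [-4.8, 1.7, 8.4]
grip_width: 0.0387
```

Call:
{"fn": "step_arm", "kwargs": {"series": [[0,0,0,0,0,0,0.5],[0,0,0,0,0,0,0.6],[0,0,0,0,0,0,0.8],[0,0,0,0,0,0,0.9],[0,0,0,0,0,0,1],[0,0,0,0,0,0,1],[0,0,0,0,0,0,1],[0,0,0,0,0,0,1]]}}

```text
t: 15.48
eef_pos: [0.5088, -0.0121, 0.1574]
ee_rot: [0.616, -0.616, -0.346, 0.346]
wrist_force: [-0.6, 0.1, -0.4]
grip_width: 0.0885
```

Call:
{"fn": "step_arm", "kwargs": {"series": [[0,0,0.02,0,0,0,1],[0,0,0.05,0,0,0,1],[0,0,0.085,0,0,0,1],[0,0,0.12,0,0,0,1],[0,0,0.13,0,0,0,1],[0,0,0.13,0,0,0,1],[0,0,0.13,0,0,0,1]]}}

```text
t: 16.07
eef_pos: [0.5087, -0.0121, 0.2869]
ee_rot: [0.617, -0.616, -0.346, 0.346]
wrist_force: [0.7, 0.9, -0.3]
grip_width: 0.094
```

Run:
```python
from car import *
im=car((.507,-.011),.105); save('w6',im)
```

```text
tcp [ 0.50782323 -0.01187006  0.28509669]
disc ((0.5078536868095398, -0.01027659885585308), 0.07419870793819427) z 0.03485445804712163 12114 px [258.60571429 178.07714286]
tilt,z [-0.00071658  0.00036853  0.13980479]
button ((0.5071232318878174, -0.010585436597466469), 0.013730697333812714) z 0.08046647065804681 526 px [258.34246575 189.2739726 ]
```

View pics/w6.png

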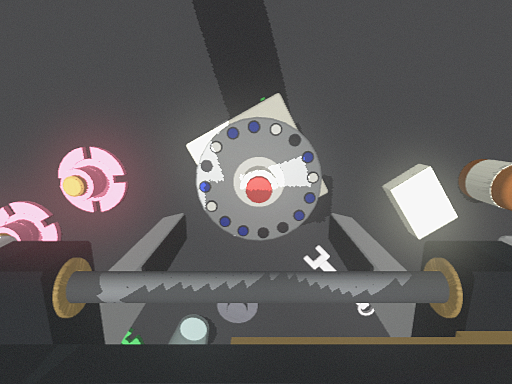

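Picture 7: the carousel is level on the hub at (258,180) with the red button up at (258,189). Its heights read the same as on the bench plus 105 mm, and the tilt is below 0.001 rad. I close the jaws and press the button.

Call:
{"fn": "step_arm", "kwargs": {"series": [[-0.001,0.001,-0.02,0,0,0,0],[-0.001,0.001,-0.05,0,0,0,0],[-0.001,0.001,-0.07,0,0,0,0],[-0.001,0.001,-0.07,0,0,0,0],[-0.001,0.001,-0.07,0,0,0,0],[-0.001,0.001,-0.07,0,0,0,0],[-0.001,0.001,-0.07,0,0,0,0],[-0.001,0.001,-0.07,0,0,0,0]]}}

```text
t: 16.98
eef_pos: [0.5088, -0.0113, 0.2192]
ee_rot: [-0.616, 0.617, 0.347, -0.346]
wrist_force: [0.3, 0.5, 0.5]
grip_width: 0.0443
```

Call:
{"fn": "step_arm", "kwargs": {"series": [[0,0,0,0,0,0,0],[0,0,0,0,0,0,0],[0,0,0,0,0,0,0],[0,0,0,0,0,0,0],[0,0,0,0,0,0,0],[0,0,0,0,0,0,0],[0,0,0,0,0,0,0],[0,0,0,0,0,0,0]]}}

```text
t: 17.65
eef_pos: [0.5078, -0.0111, 0.2175]
ee_rot: [0.616, -0.616, -0.346, 0.346]
wrist_force: [0.8, -0.1, 0.8]
grip_width: 0.0008
```

Closed, TCP 0.2175; contact is expected near 0.198 and locked near 0.190.

Call:
{"fn": "step_arm", "kwargs": {"series": [[0,0,-0.01,0,0,0,0],[0,0,-0.018,0,0,0,0],[0,0,-0.02,0,0,0,0],[0,0,-0.022,0,0,0,0],[0,0,-0.024,0,0,0,0],[0,0,-0.026,0,0,0,0],[0,0,-0.027,0,0,0,0],[0,0,-0.027,0,0,0,0]]}}

```text
t: 18.32
eef_pos: [0.5078, -0.0111, 0.1904]
ee_rot: [0.616, -0.616, -0.346, 0.346]
wrist_force: [-0.4, -0.3, -0.5]
grip_width: 0.0002
```

Call:
{"fn": "step_arm", "kwargs": {"series": [[0,0,-0.001,0,0,0,0],[0,0,-0.002,0,0,0,0],[0,0,-0.002,0,0,0,0]]}}

```text
t: 18.57
eef_pos: [0.5078, -0.0111, 0.1885]
ee_rot: [0.616, -0.616, -0.346, 0.346]
wrist_force: [0.5, 0.3, -0.1]
grip_width: 0.0006
```

Run:
```python
from h import *
print(bot.sense()['wrist_force'])
im,d,c=look('wrist'); im2,d2,c2=look('side')
R,t,f=cam(c2); p=R@np.array([.508,-.011,.18])+t; u=int(c2['cx']+f*p[0]/p[2]); v=int(c2['cy']+f*p[1]/p[2]); print(u,v)
cr=cv2.resize(im2[v-50:v+30,u-53:u+53],(508,384),interpolation=cv2.INTER_CUBIC)
save('w7',cv2.resize(np.hstack([im[:, :508],cr]),(800,302)))
```

```text
[ 0.45113145  0.26818714 -0.09422912]
231 176
```

View pics/w7.png

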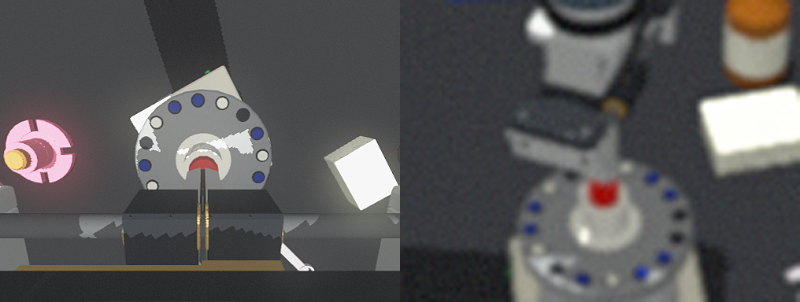

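Run:
```python
from h import *
im,d,c=look('wrist'); W=cloud(d,c); hsv=cv2.cvtColor(im,cv2.COLOR_RGB2HSV)
rr=np.hypot(W[...,0]-.507,W[...,1]+.011)
red=((hsv[...,0]<8)|(hsv[...,0]>172))&(hsv[...,1]>110)&(rr<.03)
print('button z',np.nanpercentile(W[red][:,2],[10,50,90]),red.sum(),W[red][:,:2].mean(0))
k=(rr<.019)&(rr>.0155)&~red; print('knob z',np.nanpercentile(W[k][:,2],[10,50,90]))
m=(rr<.07)&(rr>.03)&(abs(W[...,2]-.14)<.01);print('disc',np.nanmedian(W[m][:,2]))
print(bot.sense()['tau'])
```

```text
button z [0.18068236 0.18525421 0.18617784] 423 [ 0.50047011 -0.00638536]
knob z [0.16129859 0.3187782  0.32257255]
disc 0.13971381594770907
[-1.39724334e-04 -2.74087000e+01 -3.10256624e+01  6.42834566e-03
  7.61488988e-02 -1.15614611e-05]
```

Call:
{"fn": "step_arm", "kwargs": {"series": [[0,0,-0.001,0,0,0,0],[0,0,-0.002,0,0,0,0],[0,0,-0.002,0,0,0,0]]}}

```text
t: 18.97
eef_pos: [0.5077, -0.0111, 0.1863]
ee_rot: [0.617, -0.616, -0.346, 0.347]
wrist_force: [-0.2, -1.1, 0.2]
grip_width: 0.0003
```

Run:
```python
from h import *
im,d,c=look('wrist'); W=cloud(d,c); s=bot.sense(); p=np.array(s['eef_pos']); print(p,s['wrist_force'])
save('w8',cv2.resize(im[180:300,178:338],(800,600),interpolation=cv2.INTER_CUBIC))
for v in range(200,270,6): print(v,[tuple((W[v,u]-p).round(3)) for u in (245,254,258,262,271)])
```

```text
[ 0.50774577 -0.01107081  0.18638667] [ 0.25115642 -0.03847414 -0.48810698]
200 [(np.float64(-0.015), np.float64(-0.002), np.float64(-0.014)), (np.float64(-0.013), np.float64(0.005), np.float64(-0.01)), (np.float64(-0.011), np.float64(0.007), np.float64(-0.01)), (np.float64(-0.01), np.float64(0.01), np.float64(-0.009)), (np.float64(-0.005), np.float64(0.015), np.float64(-0.013))]
206 [(np.float64(-0.013), np.float64(-0.002), np.float64(-0.005)), (np.float64(-0.011), np.float64(0.004), np.float64(-0.0)), (np.float64(-0.009), np.float64(0.006), np.float64(-0.001)), (np.float64(-0.008), np.float64(0.008), np.float64(-0.002)), (np.float64(-0.004), np.float64(0.013), np.float64(-0.003))]
212 [(np.float64(-0.01), np.float64(-0.004), np.float64(-0.001)), (np.float64(-0.007), np.float64(0.002), np.float64(-0.001)), (np.float64(-0.005), np.float64(0.004), np.float64(-0.002)), (np.float64(-0.004), np.float64(0.006), np.float64(-0.0)), (np.float64(-0.001), np.float64(0.011), np.float64(-0.001))]
218 [(np.float64(-0.012), np.float64(-0.002), np.float64(0.02)), (np.float64(-0.009), np.float64(0.0
[... 1925 characters left out ...]
np.float64(0.006), np.float64(0.07)), (np.float64(-0.027), np.float64(0.02), np.float64(0.121))]
260 [(np.float64(-0.03), np.float64(0.015), np.float64(0.125)), (np.float64(-0.028), np.float64(0.015), np.float64(0.12)), (np.float64(-0.005), np.float64(0.003), np.float64(0.069)), (np.float64(-0.027), np.float64(0.017), np.float64(0.121)), (np.float64(-0.027), np.float64(0.02), np.float64(0.125))]
266 [(np.float64(-0.03), np.float64(0.015), np.float64(0.128)), (np.float64(-0.027), np.float64(0.015), np.float64(0.123)), (np.float64(-0.003), np.float64(0.002), np.float64(0.07)), (np.float64(-0.026), np.float64(0.017), np.float64(0.122)), (np.float64(-0.027), np.float64(0.02), np.float64(0.127))]
```

View pics/w8.png

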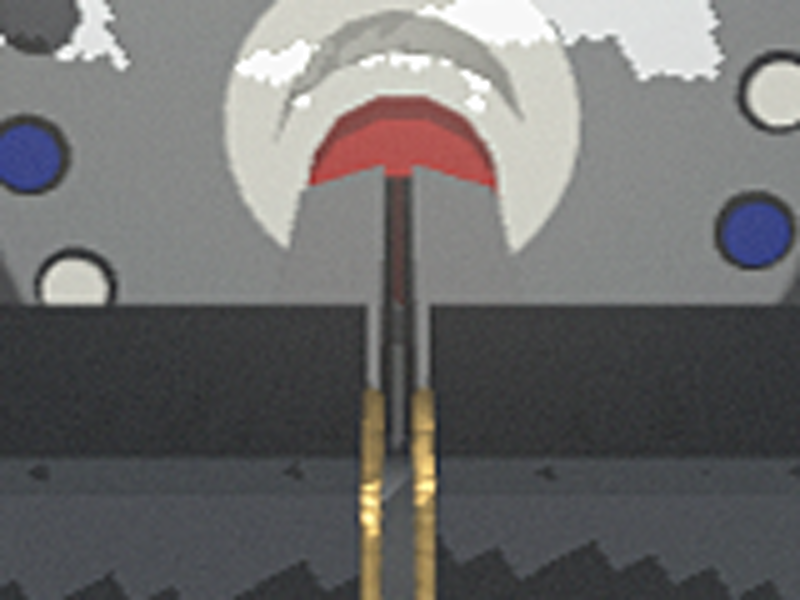

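The close crop shows the button top still up (about 187 mm) and the closed fingertips ending above it. No force is felt, so the tips sit higher than nose_length says. I go on down in small guarded steps until contact.

Call:
{"fn": "step_arm", "kwargs": {"series": [[0,0,-0.002,0,0,0,0],[0,0,-0.004,0,0,0,0],[0,0,-0.005,0,0,0,0],[0,0,-0.005,0,0,0,0]]}}

```text
t: 19.35
eef_pos: [0.5076, -0.011, 0.1811]
ee_rot: [0.617, -0.616, -0.346, 0.347]
wrist_force: [-0.2, -0.4, -0.9]
grip_width: 0.0004
```

Call:
{"fn": "step_arm", "kwargs": {"series": [[0,0,-0.001,0,0,0,0],[0,0,-0.002,0,0,0,0],[0,0,-0.003,0,0,0,0],[0,0,-0.003,0,0,0,0]]}}

```text
t: 19.68
eef_pos: [0.5077, -0.0111, 0.1783]
ee_rot: [0.617, -0.616, -0.346, 0.347]
wrist_force: [-1.0, -0.3, -0.1]
grip_width: 0.0004
```

Call:
{"fn": "step_arm", "kwargs": {"series": [[0,0,-0.001,0,0,0,0],[0,0,-0.002,0,0,0,0],[0,0,-0.003,0,0,0,0],[0,0,-0.003,0,0,0,0]]}}

```text
t: 20.02
eef_pos: [0.508, -0.0111, 0.1761]
ee_rot: [-0.616, 0.616, 0.346, -0.346]
wrist_force: [-1.0, 0.7, 4.3]
grip_width: 0.0002
```

Call:
{"fn": "step_arm", "kwargs": {"series": [[0,0,-0.001,0,0,0,0],[0,0,-0.002,0,0,0,0],[0,0,-0.003,0,0,0,0],[0,0,-0.003,0,0,0,0]]}}

```text
t: 20.35
eef_pos: [0.5081, -0.0111, 0.1733]
ee_rot: [-0.616, 0.617, 0.347, -0.346]
wrist_force: [-1.7, -0.3, 4.5]
grip_width: 0.0005
```

Contact at TCP 0.177 with about 5 N: the button is sliding. Keep pressing until the force rises.

Call:
{"fn": "step_arm", "kwargs": {"series": [[0,0,-0.001,0,0,0,0],[0,0,-0.002,0,0,0,0],[0,0,-0.003,0,0,0,0],[0,0,-0.003,0,0,0,0]]}}

```text
t: 20.68
eef_pos: [0.508, -0.0111, 0.1703]
ee_rot: [-0.616, 0.617, 0.347, -0.346]
wrist_force: [-1.7, -0.1, 4.7]
grip_width: 0.0001
```

Call:
{"fn": "step_arm", "kwargs": {"series": [[0,0,-0.001,0,0,0,0],[0,0,-0.002,0,0,0,0],[0,0,-0.003,0,0,0,0],[0,0,-0.003,0,0,0,0]]}}

```text
t: 21.02
eef_pos: [0.5083, -0.0112, 0.1683]
ee_rot: [-0.616, 0.617, 0.347, -0.346]
wrist_force: [-3.3, 1.5, 9.9]
grip_width: 0.0006
```

Call:
{"fn": "step_arm", "kwargs": {"series": [[0,0,-0.001,0,0,0,0],[0,0,-0.002,0,0,0,0],[0,0,-0.002,0,0,0,0]]}}

```text
t: 21.27
eef_pos: [0.5091, -0.0113, 0.1683]
ee_rot: [-0.616, 0.617, 0.347, -0.346]
wrist_force: [-7.6, 1.4, 18.2]
grip_width: 0.0004
```

Call:
{"fn": "step_arm", "kwargs": {"series": [[0,0,0.01,0,0,0,0],[0,0,0.03,0,0,0,0],[0,0,0.06,0,0,0,0],[0,0,0.09,0,0,0,0],[0,0,0.12,0,0,0,0.5],[0,0,0.12,0,0,0,1],[0,0,0.12,0,0,0,1],[0,0,0.12,0,0,0,1]]}}

```text
t: 21.93
eef_pos: [0.5074, -0.011, 0.2834]
ee_rot: [0.617, -0.616, -0.346, 0.347]
wrist_force: [0.4, 0.9, -0.7]
grip_width: 0.0239
```

Run:
```python
from car import *
im=car((.507,-.011),.105,.074); save('w9',im); print(bot.sense()['t'],bot.nose_length)
```

```text
tcp [ 0.5071151  -0.01092828  0.28279401]
disc ((0.5077429413795471, -0.010154304094612598), 0.07426472753286362) z 0.03486419689309782 11764 px [258.09438776 182.1122449 ]
tilt,z [-0.0008448   0.00076504  0.13978547]
button ((0.5077138543128967, -0.01094676274806261), 0.013381341472268105) z 0.07250780746944513 484 px [257.95714286 189.47142857]
22.1833 0.011
```

View pics/w9.png

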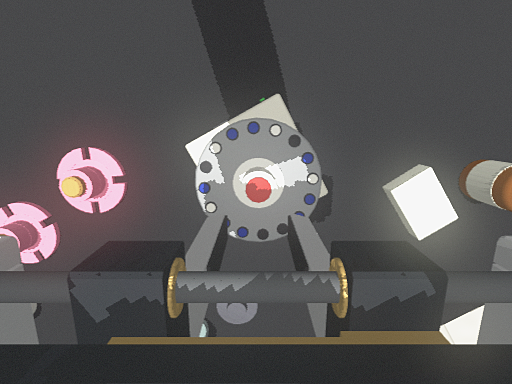

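The button top dropped from 80.5 to 72.5 mm (camera reading), the full 8 mm. The disc is unchanged and level, and the arm is clear. Handing in.

Run:
```python
from rig import bot
print(bot.job_done())
```

```text
the job is handed in; nothing more can be done
None
```

The sampler is back together and the job is handed in, at about 22 s of the 72 s allowed; no verdict was reported.

- **Hub:** I set the grey hub over the drive spigot and turned it 7° on the way down, so that a notch met the pin without hunting for it. The last look showed the flange level to under 0.001 rad. Its top was at about 65 mm after correcting for the camera bias, and the pin stood in a notch.
- **Carousel:** I set it on the hub and let it go before pressing the button. It was level to about 0.001 rad, and its height read the same as on the bench plus the expected 105 mm.
- **Lock button:** I pressed it until the force reached 18 N. Its top dropped 8.0 mm in the camera readings, and the carousel did not shift. The arm ended about 115 mm above, touching nothing.

**Disagreements:**
- **Fingertips:** `nose_length` is given as 11 mm ahead of the TCP. When I pressed the button, the closed fingertips made contact as if they were about 10 mm behind it. I went down in small steps watching the force. This means the hub and carousel grips were probably shallower than planned, though neither slipped.
- **Held carousel:** it read about 0.02 rad of tilt in the jaws and levelled once seated.
- **Cameras:** the top and wrist cameras differed by up to about 3.5 mm in y at the drive, so I used offsets from the wrist camera alone.
- **Bystanders:** the arm was never near one, but I did not measure their positions again at the end.

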